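# Set out stepped busbar insulators by height

## Task

Stand the four blue standoff insulators upright on the rail's four ringed seats, one centred on each, in order of height: the lowest on the seat next to the red terminal post, rising to the tallest on the seat next to the black post. Set them down rather than drop them, do not tip any over, and leave the battery cell standing where it is.

Things in the scene. Friction and masses are not known exactly. Their poses are not given: they have to be found in the camera images.
- ins_28: Loose blue standoff insulator, an upright grooved drum with a small brass insert in its top: the lowest and thinnest of four, 28 mm high, 28 mm in diameter, about 50 g. Solid, graspable anywhere on its side. Origin at the centre of its underside, z up along its axis.
- ins_40: Loose blue standoff insulator, an upright grooved drum with a small brass insert in its top: the second lowest of four, 40 mm high, 36 mm in diameter, about 90 g. Solid, graspable anywhere on its side. Origin at the centre of its underside, z up along its axis.
- ins_54: Loose blue standoff insulator, an upright grooved drum with a small brass insert in its top: the second tallest of four, 54 mm high, 44 mm in diameter, about 160 g. Solid, graspable anywhere on its side. Origin at the centre of its underside, z up along its axis.
- ins_70: Loose blue standoff insulator, an upright grooved drum with a small brass insert in its top: the tallest and thickest of four, 70 mm high, 52 mm in diameter, about 250 g. Solid, graspable anywhere on its side. Origin at the centre of its underside, z up along its axis.
- seat1: Seat 1 of 4: dark square pad 62 x 62 mm with a white ring 60 mm across and a white centre dot, fixed flat on the aluminium rail. Origin at the centre of its flat top, 14 mm above the bench; y along the rail. The four seats are alike, 90 mm apart in one straight row, numbered 1 to 4 towards the rail's +y (from right to left as the robot sees it); the rail's place and yaw vary.
- seat2: Seat 2 of 4: dark square pad 62 x 62 mm with a white ring 60 mm across and a white centre dot, fixed flat on the aluminium rail. Origin at the centre of its flat top, 14 mm above the bench; y along the rail. The four seats are alike, 90 mm apart in one straight row, numbered 1 to 4 towards the rail's +y (from right to left as the robot sees it); the rail's place and yaw vary.
- seat3: Seat 3 of 4: dark square pad 62 x 62 mm with a white ring 60 mm across and a white centre dot, fixed flat on the aluminium rail. Origin at the centre of its flat top, 14 mm above the bench; y along the rail. The four seats are alike, 90 mm apart in one straight row, numbered 1 to 4 towards the rail's +y (from right to left as the robot sees it); the rail's place and yaw vary.
- seat4: Seat 4 of 4: dark square pad 62 x 62 mm with a white ring 60 mm across and a white centre dot, fixed flat on the aluminium rail. Origin at the centre of its flat top, 14 mm above the bench; y along the rail. The four seats are alike, 90 mm apart in one straight row, numbered 1 to 4 towards the rail's +y (from right to left as the robot sees it); the rail's place and yaw vary.
- post_red: Red terminal post fixed upright on the rail, 80 mm beyond the last seat at one end of the row: either beside seat1 or beside seat4, changing from start to start (an equal black post stands at the other end). Diameter 30 mm, its brass stud ends 32 mm above the rail. Origin on the rail's upper face, 10 mm above the bench, on the post's axis.
- cell: Bystander: dark prismatic battery cell with two metal terminals, standing on the bench beyond the right end of the rail, 148 x 27 x 92 mm, its bolts ending at 101 mm. Origin at the centre of its underside, long side along its x.
There are look-alikes about, which are no part of the job. Leave any brown or pink look-alike of the ins_70 alone.

How it is judged:
By the outcome, as a careful person would: the job done as asked, in the order asked, and still so for the second after the job is handed in, with the robot touching nothing.
It also fails if it takes over 96 s, if anything falls off the work surface, if the arm or the gripper's body presses on something with over 40 N, if the wrist force passes 120 N, or if a joint passes its speed limit or range.

## Robot

A 6-joint arm with a two-finger parallel gripper is mounted at the origin on the work surface. World frame = base frame: x ahead of the robot, y to its left, z up, the work surface at z = 0. Lengths are in m, angles in rad, forces in N, time in s.
With the tool pointing down it reaches from about 0.3 to 0.95 m from the base axis. Payload 3.1 kg.
Tool frame: the origin (TCP) lies midway between the tips of the shut fingers; the grasp point (between the pads) lies 19 mm behind it; z points along the fingers, y is the direction in which the jaws open and shut (so a half turn about z gives the same grasp; the last joint's range is limited). The gripper opens to 85 mm and grips with 20 to 120 N. Pads are 22 mm wide; open, the fingers measure 114 mm over their backs; the gripper's body (76 mm by 85 mm) begins 54 mm behind the grasp point. The pads swing forward as they close: fully open they stand 13 mm farther back than shut.
Start: joints at [1.262, 0.308, 1.634, -0, 1.2, -0.07], TCP at [0.148, 0.607, 0.231] pointing down, gripper open.
Joint ranges: [-3.06, 3.06], [-0.79, 1.96], [0.05, 2.63], [-1.19, 4.34], [0.05, 2.64], [-2.94, 2.94]. Speed limits (rad/s): [2.79, 2.79, 3.14, 3.14, 3.14, 3.14].

## Interface

Orientations are given as [roll, pitch, yaw] about the fixed x, y, z axes, in that order (R = Rz(yaw) Ry(pitch) Rx(roll)).
In Python, from bench import sense, get_image, sign_off, find_in gives the robot as it stands.
- The arm moves only by the tool send_rows, never from a script. Its argument "motion" is one flat list of numbers, 6 for each row, row after row: the shift along the tool's x, y, z normalised to -1 to 1, where 1 is 0.25 m, then the turn, a rotation vector about the tool's x, y, z normalised to -1 to 1, where 1 is 180 degrees. A call has 1 to 12 rows; each row shifts and turns the pose as measured when the row begins, along the tool's axes as they then stand; what a row does not reach is not made up. A row lasts 1/12 s, in which the tool goes at most 41.7 mm and 7.16 degrees, less where a joint would pass 70% of its speed; a pose out of reach is approached as far as the arm can. A call with a number of a shift or a turn outside -1 to 1 is refused whole. A call with a gripper value outside its range is refused whole. "fingers" is the opening, from -1 (shut) to 1 (fully open), so that 0 is half open, set as the call begins (left out, the last holds). The fingers move at their own pace and stop on an object; "force" is the grip in N (left out, the last holds). Time passes only in rows, so rows that do not move let the fingers close. It gives the time, the measured TCP pose, the force and the opening at its end, in the units of the state.
- sense(): the state, without advancing time (a new reading comes with each control period).
- get_image(name): name is "scene" or "top" or "wrist"; returns a dict with "img" (480x640x3 uint8, red, green, blue), "intrinsics" (3x3 intrinsics, pixels), "extrinsics" (4x4, takes a point from camera to world coordinates); the wrist camera has in their place "T_tool_cam" (4x4, takes a point from camera to tool coordinates, whose origin is the TCP and whose axes are the flange's). Camera axes: x right, y down, z forward; pixel columns grow to the right and rows downward; lengths in m; the calibration is good to about 2 mm. A picture is of the moment at which its call begins: read the wrist's pose just before it. There is no depth.
- sign_off(): hands the job in, once; it reports no verdict.
Trained networks look in a picture, given as the dict that the camera call returned (one of the last four; its "shot" number tells which), for a name from the list of things; names that differ only in an ending like _2 or _b are one class to them, and where a whole thing is asked for, a point or a joint stands for the part that bears it (a point fixed in the world has none). Each returns a list of dicts, best first, with "conf" (0 to 1); they miss things now and then, are a little off and sometimes report something else, mostly with a low value. They report only what shows in the picture. A call takes as long as a camera call. They do not tell look-alikes from the thing itself.
- find_in(name, picture): "rect" ([left, top, right, bottom] in pixels, round what is visible of it).
The state is a dict: "clock": time; "joints": joint angles; "qd": joint speeds; "joint_torque": joint torques, N m; "eef_pos": TCP position; "eef_rot": TCP orientation; "force": force on the tool from outside, world axes, zero at the start; "moment": the same for the moment, N m; "gripper_width": finger opening in m.
Only numpy, scipy, OpenCV 4.12 (cv2) and the standard library are available. Lean on these libraries where they do the work, as an engineer would, in place of code of your own. Each camera call takes 0.05 s, during which the arm holds its last target. There are 200 camera calls.

## Working session

There is one attempt and no reset: what is moved stays moved. The work goes in short steps, Python scripts to look and compute and a tool call to move; the robot and the scene stay as the last step left them, time stands still between calls to the robot, and variables do not carry over. Pictures are saved under pics/ and viewed, about 12 in all and at most 16, crops included, and the job is handed in when it is done.

Besides the shell and the picture viewer there is one more tool, called as a command line: name --argument value ..., lists and objects as JSON in quotes. send_rows: Moves the arm, as the interface text tells. Its arguments: {"type":"object","properties":{"motion":{"type":"array","items":{"type":"number","minimum":-1,"maximum":1}},"fingers":{"type":"number"},"force":{"type":"number"}},"required":["motion"]}

```bash
ls; mkdir -p pics; python3 - <<'E'
from bench import sense, get_image, find_in
import cv2
print(sense())
for c in ["scene","top"]:
    p=get_image(c); cv2.imwrite(f"pics/{c}0.png",p["img"][:,:,::-1])
    print(c,p["intrinsics"],p["extrinsics"])
    for n in ["ins_28","ins_40","ins_54","ins_70","seat1","post_red","cell"]:
        print(n,[([round(v) for v in d["rect"]],round(d["conf"],2)) for d in find_in(n,p)])
E
```

```text
pics
{'clock': 0.0, 'joints': array([ 1.26227128e+00,  3.09003968e-01,  1.63521704e+00,  1.15858747e-05,
        1.19969293e+00, -6.96662523e-02]), 'qd': array([ 0.00028221,  0.00090555,  0.00137841, -0.00075148,  0.00052295,
       -0.00051526]), 'joint_torque': array([-6.24223030e-04, -4.15258813e+01, -2.76660419e+01, -1.59625447e-04,
        1.01507624e-02, -3.14216045e-06]), 'eef_pos': array([0.14761978, 0.60645728, 0.2300332 ]), 'eef_rot': array([-3.13927775e+00, -1.72345413e-04,  2.90272945e+00]), 'force': array([-0.57849338,  0.28703266, -0.85805879]), 'moment': array([-0.02038785, -0.01147042, -0.000302  ]), 'gripper_width': 0.0855209524534839}
scene [[517.7777815    0.         325.00863917]
 [  0.         517.7777815  248.77048099]
 [  0.           0.           1.        ]] [[ 0.85403089  0.36667307 -0.3690286   0.88934734]
 [ 0.51977428 -0.57200203  0.6345458  -0.69171162]
 [ 0.02158575 -0.73373329 -0.67909463  0.71666466]
 [ 0.          0.          0.          1.        ]]
ins_28 [([320, 193, 343, 225], 0.93), ([222, 271, 259, 322], 0.92), ([279, 238, 300, 261], 0.91), ([3
[... 1704 characters left out ...]
5), ([148, 192, 164, 210], 0.26)]
ins_54 [([410, 303, 448, 337], 0.96), ([311, 263, 330, 281], 0.82), ([220, 248, 250, 278], 0.81), ([393, 243, 433, 282], 0.66), ([346, 296, 378, 331], 0.59), ([447, 275, 487, 309], 0.57), ([111, 261, 130, 281], 0.5), ([148, 192, 164, 210], 0.26)]
ins_70 [([410, 303, 448, 337], 0.96), ([311, 263, 330, 281], 0.82), ([220, 248, 250, 278], 0.81), ([393, 243, 433, 282], 0.66), ([346, 296, 378, 331], 0.59), ([447, 275, 487, 309], 0.57), ([111, 261, 130, 281], 0.5), ([148, 192, 164, 210], 0.26)]
seat1 [([281, 161, 318, 198], 0.84), ([231, 168, 269, 207], 0.59), ([184, 178, 217, 213], 0.59)]
post_red [([147, 190, 167, 210], 0.74)]
cell [([473, 163, 524, 261], 0.72)]
```

View pics/top0.png

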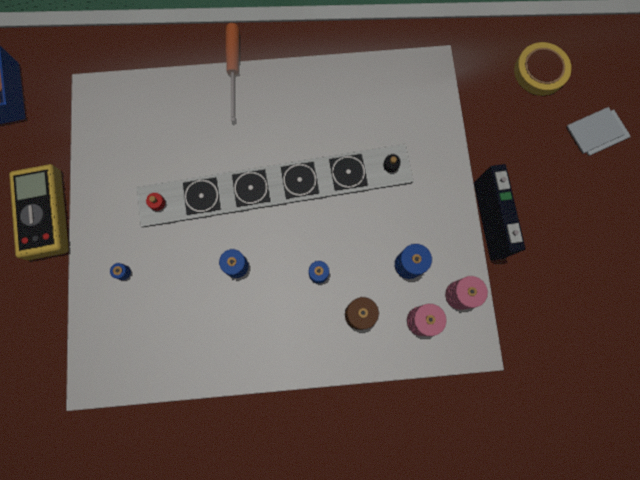

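View pics/scene0.png

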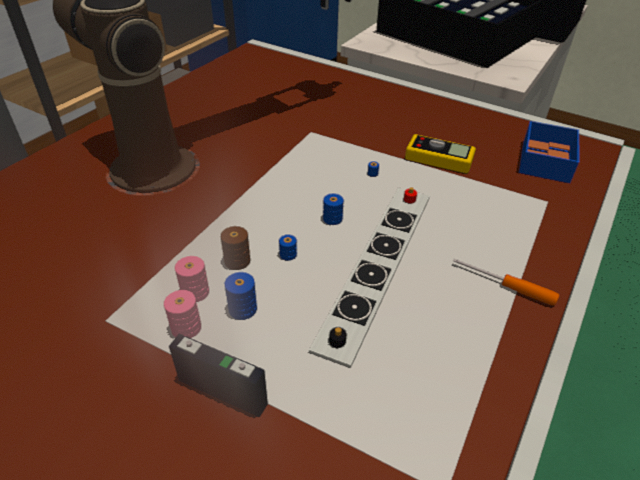

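The top view shows the red post at left (155,201), beside seat 4, and the black post at right (392,162). The blue drums are 28 at (120,271), 54 at (232,262), 40 at (319,271) and 70 at (414,260). The brown drum is at (362,313) and the pinks at (430,320) and (468,292). The scene view agrees.

```bash
cat > h.py <<'E'
import numpy as np, cv2
from scipy.spatial.transform import Rotation as Ro
from bench import sense, get_image, find_in
def ext(p,st=None):
    if "extrinsics" in p: return np.array(p["extrinsics"])
    T=np.eye(4); T[:3,:3]=Ro.from_euler("xyz",st["eef_rot"]).as_matrix(); T[:3,3]=st["eef_pos"]
    return T@np.array(p["T_tool_cam"])
def onplane(p,uv,z,st=None):
    E=ext(p,st); d=E[:3,:3]@np.linalg.solve(np.array(p["intrinsics"]),[uv[0],uv[1],1.])
    return (E[:3,3]+d*(z-E[2,3])/d[2])[:2]
def proj(p,X,st=None):
    E=ext(p,st); c=E[:3,:3].T@(np.asarray(X)-E[:3,3]); u=np.array(p["intrinsics"])@c; return u[:2]/u[2]
def brass(p,uv,r=7):
    "centroid of brass (red well above blue) near uv"
    i=p["img"].astype(float); u,v=np.round(uv).astype(int); y0,x0=max(v-r,0),max(u-r,0)
    s=i[y0:v+r+1,x0:u+r+1]; w=np.clip(s[...,0]-s[...,2]-10,0,None)
    ys,xs=np.mgrid[y0:y0+s.shape[0],x0:x0+s.shape[1]]
    return np.array([(w*xs).sum(),(w*ys).sum()])/w.sum()
def dot(p,uv,r=4):
    "centroid of white dot near uv"
    g=p["img"].mean(2); u,v=np.round(uv).astype(int)
    s=g[v-r:v+r+1,u-r:u+r+1]; w=np.clip(s-(s.max()+s.min())/2,0,None)
    ys,xs=np.mgrid[v-r:v+r+1,u-r:u+r+1]
    return np.array([(w*xs).sum(),(w*ys).sum()])/w.sum()
def go(st,X,yaw):
    "shift (tool axes, in units of 0.25 m) and turn (units of 180 deg) still to go"
    R=Ro.from_euler("xyz",st["eef_rot"]); G=Ro.from_euler("xyz",[np.pi,0,yaw])
    return np.round(R.inv().apply(np.asarray(X)-st["eef_pos"])/.25,3), np.round((R.inv()*G).as_rotvec()/np.pi,3)
E
python3 - <<'E'
from h import *
t=get_image("top"); s=get_image("scene")
for n,h,a,b in [("28",.028,(118,270),(373,163)),("40",.04,(319,270),(288,238)),("54",.054,(232,261),(333,198)),("70",.07,(416,258),(240,280))]:
    A=brass(t,a);B=brass(s,b); print(n,A.round(1),B.round(1),onplane(t,A,h).round(4),onplane(s,B,h).round(4))
P=[]
for n,a,b in [(1,(348,171),(355,307)),(2,(299,179),(371,273)),(3,(250,187),(386,245)),(4,(201,195),(399,219))]:
    A=dot(t,a);B=dot(s,b); pa,pb=onplane(t,A,.014),onplane(s,B,.014); P.append((pa+pb)/2); print(n,A.round(1),B.round(1),pa.round(4),pb.round(4))
P=np.array(P); d=P[3]-P[0]; print("yaw",np.arctan2(-d[0],d[1]),np.linalg.norm(d))
yaw=np.arctan2(-d[0],d[1]); print(go(sense(),[0.17,.34,.2],yaw+np.pi/2))
E
```

```text
28 [117.1 270.1] [373.  161.7] [0.4605 0.2679] [0.4522 0.2771]
40 [318.4 270.4] [287.5 237.8] [ 0.4489 -0.0775] [ 0.4431 -0.0723]
54 [231.3 261. ] [333.2 197.2] [0.4668 0.068 ] [0.4603 0.0739]
70 [416.2 258.2] [239.2 281.8] [ 0.4607 -0.2386] [ 0.4575 -0.238 ]
1 [348.1 171.1] [354.1 306.2] [ 0.6339 -0.1378] [ 0.6299 -0.136 ]
2 [299.2 178.9] [370.9 273.2] [ 0.6212 -0.0481] [ 0.6169 -0.0466]
3 [250.2 187. ] [385.7 244.3] [0.6082 0.0412] [0.6041 0.0426]
4 [200.8 195.2] [398.8 218.4] [0.595  0.1305] [0.591 0.132]
yaw 0.1440902121087546 0.27092430516081123
(array([-0.339, -1.018,  0.125]), array([ 0.   , -0.   ,  0.378]))
```

```bash
cat >> h.py <<'E'
def rows(st,X,yaw,n):
    "n equal rows on a straight line with an even turn about tool z, rounded"
    y0=st["eef_rot"][2]; t=(y0-yaw+np.pi)%(2*np.pi)-np.pi; d=(np.asarray(X)-st["eef_pos"])/n/.25; out=[]
    for k in range(n):
        y=y0-t*k/n
        out.append([*Ro.from_euler("xyz",[np.pi,0,y]).inv().apply(d).round(3),0,0,round(t/n/np.pi,3)])
    print(n,str(out).replace(" ","")); return out
E
python3 -c "
from h import *
rows(sense(),[.456,.272,.2],1.715,12)"
```

```text
12 [[np.float64(-0.126),np.float64(-0.084),np.float64(0.01),0,0,np.float64(0.032)],[np.float64(-0.134),np.float64(-0.071),np.float64(0.01),0,0,np.float64(0.032)],[np.float64(-0.14),np.float64(-0.058),np.float64(0.01),0,0,np.float64(0.032)],[np.float64(-0.145),np.float64(-0.044),np.float64(0.01),0,0,np.float64(0.032)],[np.float64(-0.149),np.float64(-0.029),np.float64(0.01),0,0,np.float64(0.032)],[np.float64(-0.151),np.float64(-0.014),np.float64(0.01),0,0,np.float64(0.032)],[np.float64(-0.152),np.float64(0.001),np.float64(0.01),0,0,np.float64(0.032)],[np.float64(-0.151),np.float64(0.016),np.float64(0.01),0,0,np.float64(0.032)],[np.float64(-0.149),np.float64(0.031),np.float64(0.01),0,0,np.float64(0.032)],[np.float64(-0.145),np.float64(0.045),np.float64(0.01),0,0,np.float64(0.032)],[np.float64(-0.14),np.float64(0.059),np.float64(0.01),0,0,np.float64(0.032)],[np.float64(-0.133),np.float64(0.073),np.float64(0.01),0,0,np.float64(0.032)]]
```

send_rows --motion '[-0.126,-0.084,0.01,0,0,0.032,-0.134,-0.071,0.01,0,0,0.032,-0.14,-0.058,0.01,0,0,0.032,-0.145,-0.044,0.01,0,0,0.032,-0.149,-0.029,0.01,0,0,0.032,-0.151,-0.014,0.01,0,0,0.032,-0.152,0.001,0.01,0,0,0.032,-0.151,0.016,0.01,0,0,0.032,-0.149,0.031,0.01,0,0,0.032,-0.145,0.045,0.01,0,0,0.032,-0.14,0.059,0.01,0,0,0.032,-0.133,0.073,0.01,0,0,0.032]' --fingers 1 --force 40

```text
clock: 1.9
eef_pos: [0.4542, 0.2579, 0.2014]
eef_rot: [3.135, -0.012, 1.654]
force: [0.2, 0.6, -0.6]
gripper_width: 0.0851
```

```bash
python3 - <<'E'
from h import *
st=sense(); p=get_image("wrist"); cv2.imwrite("pics/w1.png",p["img"][:,:,::-1])
print(st["eef_pos"],st["eef_rot"],p["intrinsics"],p["T_tool_cam"],proj(p,[.456,.272,.028],st))
E
```

```text
[0.45418827 0.25794785 0.20141317] [ 3.13496758 -0.01205812  1.6535483 ] [[416.3205045    0.         325.80656667]
 [  0.         416.3205045  240.89350211]
 [  0.           0.           1.        ]] [[-5.07645376e-04 -9.49033882e-01 -3.15173657e-01  8.07909283e-02]
 [ 9.99999799e-01 -3.61924612e-04 -5.20876510e-04 -5.76977277e-04]
 [ 3.80260353e-04 -3.15173858e-01  9.49033874e-01 -1.42565705e-01]
 [ 0.00000000e+00  0.00000000e+00  0.00000000e+00  1.00000000e+00]] [329.10479211 196.73444214]
```

View pics/w1.png

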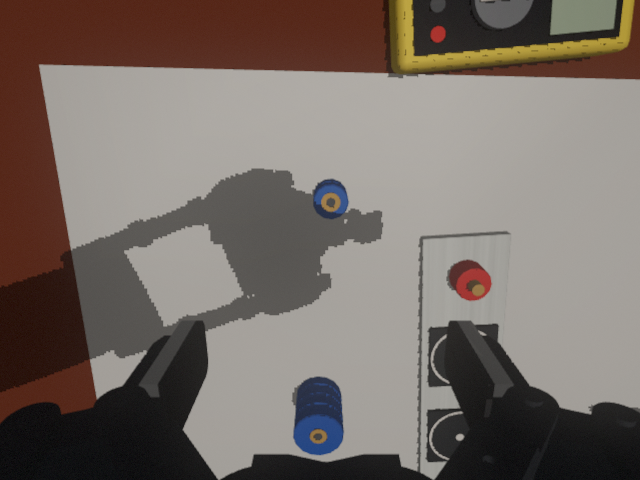

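The wrist view shows the low drum's brass at (330,202), near the predicted (329,197). The red post is at (473,285), seat 4 at (463,355), seat 3 at (460,437), and ins_54's top is at (318,437).

```bash
python3 - <<'E'
from h import *
st=sense(); p=get_image("wrist")
for n,h,uv in [("28",.028,(330,202)),("54",.054,(318,437))]:
    A=brass(p,uv,12); print(n,A,onplane(p,A,h,st))
A=dot(p,(460,437),6); print("s3",A,onplane(p,A,.014,st))
# blue blob lower/upper rim
X=onplane(p,brass(p,(330,202),12),.028,st)
print(X); rows(st,[*X,.10],1.715,6)
E
```

```text
28 [325.39066139 196.40684676] [0.45851769 0.26569136]
54 [314.17181771 429.76833421] [0.46348932 0.06720245]
s3 [456.31815718 431.32574526] [0.60483365 0.03804659]
[0.45851769 0.26569136]
6 [[np.float64(0.009),np.float64(0.001),np.float64(0.067),0,0,np.float64(-0.004)],[np.float64(0.009),np.float64(0.001),np.float64(0.067),0,0,np.float64(-0.004)],[np.float64(0.009),np.float64(0.001),np.float64(0.067),0,0,np.float64(-0.004)],[np.float64(0.009),np.float64(0.001),np.float64(0.067),0,0,np.float64(-0.004)],[np.float64(0.009),np.float64(0.001),np.float64(0.067),0,0,np.float64(-0.004)],[np.float64(0.009),np.float64(0.001),np.float64(0.067),0,0,np.float64(-0.004)]]
```

```bash
sed -i 's/out.append(\[\*Ro/out.append([*(float(v) for v in Ro/; s/apply(d).round(3),0,0,round(t\/n\/np.pi,3)/apply(d).round(3)),0,0,round(float(t\/n\/np.pi),3)/' h.py; python3 - <<'E'
from h import *
get_image("wrist"); st=sense(); p=get_image("wrist"); print(st["eef_pos"],st["eef_rot"], sense()["eef_pos"])
for n,h,uv in [("28",.028,(325,196)),("54",.054,(314,430))]:
    A=brass(p,uv,12); print(n,A,onplane(p,A,h,st))
    if n=="28": X=onplane(p,A,h,st)
A=dot(p,(456,431),6); print("s3",A,onplane(p,A,.014,st))
rows(st,[*X,.10],1.715,6)
E
```

```text
[0.45473456 0.25732763 0.20119479] [ 3.13558648 -0.01156107  1.65383436] [0.45360704 0.25861189 0.20112082]
28 [329.27206614 200.35290515] [0.45680565 0.26850775]
54 [317.48137045 435.14775161] [0.46333467 0.06812248]
s3 [459.08658098 435.61367609] [0.60434084 0.04142505]
6 [[0.007,0.002,0.067,0,0,-0.003],[0.007,0.002,0.067,0,0,-0.003],[0.007,0.002,0.067,0,0,-0.003],[0.007,0.002,0.067,0,0,-0.003],[0.007,0.002,0.067,0,0,-0.003],[0.007,0.002,0.067,0,0,-0.003]]
```

send_rows --motion '[0.007,0.002,0.067,0,0,-0.004,0.007,0.002,0.067,0,0,-0.004,0.007,0.002,0.067,0,0,-0.004,0.007,0.002,0.067,0,0,-0.003,0.007,0.002,0.067,0,0,-0.003,0.007,0.002,0.067,0,0,-0.003,0,0,0,0,0,0]'

```text
clock: 2.68
eef_pos: [0.4518, 0.2817, 0.1007]
eef_rot: [3.13, -0.017, 1.743]
force: [-0.9, 0.1, -0.6]
gripper_width: 0.0852
```

```bash
cat >> h.py <<'E'
def look(h,X0,n=2,r=14):
    "mean xy of the brass insert at height h from the wrist camera, seeded by X0"
    out=[]
    for _ in range(n):
        st=sense(); p=get_image("wrist"); A=brass(p,proj(p,[*X0,h],st),r); out.append(onplane(p,A,h,st))
    print(np.round(out,4),A.round()); return np.mean(out,0)
E
python3 - <<'E'
from h import *
X=look(.028,[.457,.2685]); st=sense(); print(st["eef_pos"],st["eef_rot"]); print(go(st,[*X,.002],1.715))
E
```

```text
[[0.4571 0.268 ]
 [0.4572 0.268 ]] [329. 283.]
[0.45399313 0.28228163 0.10351221] [ 3.12544529 -0.01839679  1.74239557]
(array([-0.066, -0.004,  0.405]), array([ 0.005, -0.006,  0.009]))
```

send_rows --motion '[-0.022,-0.001,0.03,0.002,-0.002,0.003,-0.022,-0.001,0.03,0.002,-0.002,0.003,-0.022,-0.001,0.03,0.001,-0.002,0.003,0,0,0.03,0,0,0,0,0,0,0,0,0]'

```text
clock: 3.2
eef_pos: [0.4591, 0.2676, 0.0757]
eef_rot: [3.134, -0.001, 1.714]
force: [-1.2, -0.8, -0.5]
gripper_width: 0.0854
```

```bash
python3 - <<'E'
from h import *
X=look(.028,[.457,.268],1); st=sense(); print(st["eef_pos"],st["eef_rot"]); print(go(st,[.457,.268,.002],1.715))
E
```

```text
[[0.4571 0.268 ]] [323. 274.]
[0.45938983 0.26772058 0.07622338] [ 3.13346561e+00 -6.98878731e-04  1.71401957e+00]
(array([ 0.002, -0.012,  0.297]), array([ 0.003, -0.   , -0.   ]))
```

send_rows --motion '[0,-0.003,0.037,0.001,0,0,0,-0.003,0.037,0.001,0,0,0,-0.003,0.037,0.001,0,0,0,-0.003,0.037,0,0,0,0,0,0.037,0,0,0,0,0,0.037,0,0,0,0,0,0.037,0,0,0,0,0,0.033,0,0,0,0,0,0,0,0,0]' --fingers 0.2

```text
clock: 4.0
eef_pos: [0.4581, 0.2678, -0.0032]
eef_rot: [3.141, -0.002, 1.713]
force: [-2.6, -1.3, 13.1]
gripper_width: 0.0512
```

```bash
python3 - <<'E'
from h import *
st=sense(); p=get_image("wrist"); cv2.imwrite("pics/w2.png",p["img"][:,:,::-1])
print(st["eef_pos"],st["eef_rot"],st["gripper_width"]); print(go(st,[.457,.268,.002],1.715))
E
```

```text
[ 0.45806731  0.26780456 -0.00322784] [ 3.14131878e+00 -1.73743664e-03  1.71291494e+00] 0.05118364488607223
(array([ 0.001, -0.004, -0.021]), array([ 0.   , -0.001, -0.001]))
```

View pics/w2.png

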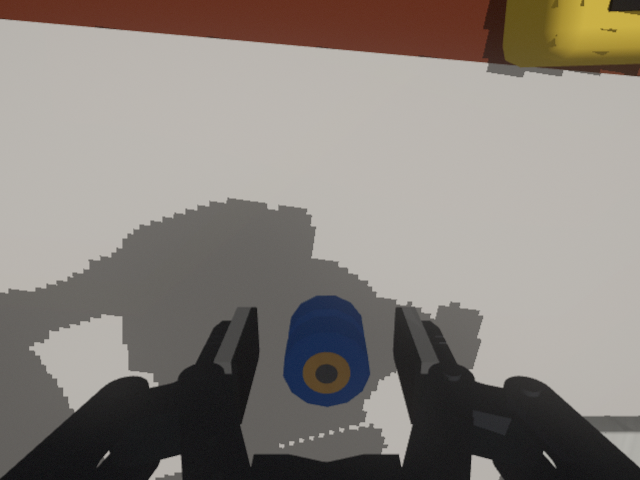

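The low drum's brass at (327,373) sits centred between the fingers. The tips touch the bench with 13 N, so I rise a little before closing.

send_rows --motion '[0,-0.002,-0.012,0,0,0,0,-0.002,-0.012,0,0,0,0,0,0,0,0,0]'

```text
clock: 4.3
eef_pos: [0.4567, 0.2676, 0.0018]
eef_rot: [-3.141, -0.001, 1.713]
force: [0.1, 0.1, 0.6]
gripper_width: 0.0511
```

send_rows --motion '[0,0,0,0,0,0,0,0,0,0,0,0,0,0,0,0,0,0,0,0,0,0,0,0,0,0,0,0,0,0,0,0,0,0,0,0]' --fingers -1 --force 40

```text
clock: 4.8
eef_pos: [0.4569, 0.2677, 0.002]
eef_rot: [3.141, -0.002, 1.713]
force: [-1.2, -0.1, 1.1]
gripper_width: 0.0265
```

send_rows --motion '[0,0,-0.04,0,0,0,0,0,-0.1,0,0,0,0,0,-0.1,0,0,0,0,0,-0.1,0,0,0,-0.12,0.055,-0.1,0,0,0,-0.12,0.055,-0.1,0,0,0,-0.12,0.055,-0.05,0,0,0,-0.12,0.055,0,0,0,0,-0.12,0.055,0,0,0,0,-0.12,0.055,0,0,0,0,-0.12,0.055,0,0,0,0,-0.1,0.045,0,0,0,0]'

```text
clock: 5.8
eef_pos: [0.5982, 0.0453, 0.1629]
eef_rot: [3.141, 0.001, 1.725]
force: [-0.1, 1.2, -0.3]
gripper_width: 0.027
```

send_rows --motion '[0,0,0,0,0,0,0,0,0,0,0,0]'

```text
clock: 5.97
eef_pos: [0.6015, 0.0394, 0.1646]
eef_rot: [3.137, 0.004, 1.718]
force: [-0.6, 0.5, -0.2]
gripper_width: 0.0267
```

```bash
python3 - <<'E'
from h import *
st=sense(); p=get_image("wrist"); cv2.imwrite("pics/w3.png",p["img"][:,:,::-1])
print(st["eef_pos"],st["eef_rot"],st["gripper_width"])
for n,X in zip((4,3,2,1),([.593,.131],[.606,.042],[.619,-.047],[.632,-.137])):
    a=proj(p,[*X,.014],st); print(n,a.round(),end=" ")
    try: A=dot(p,a,10); print(A.round(1),onplane(p,A,.014,st).round(4))
    except Exception as e: print(e)
E
```

```text
[0.6015486  0.03944235 0.16463938] [3.13734922 0.00355893 1.71823614] 0.02668317115655768
4 [333.  84.] [331.2  85. ] [0.5916 0.1303]
3 [333. 216.] [333.1 214.7] [0.6063 0.0432]
2 [332. 325.] [334.6 325.9] [ 0.6214 -0.0472]
1 [331. 418.] [328.3 418.4] [ 0.6299 -0.1376]
```

View pics/w3.png

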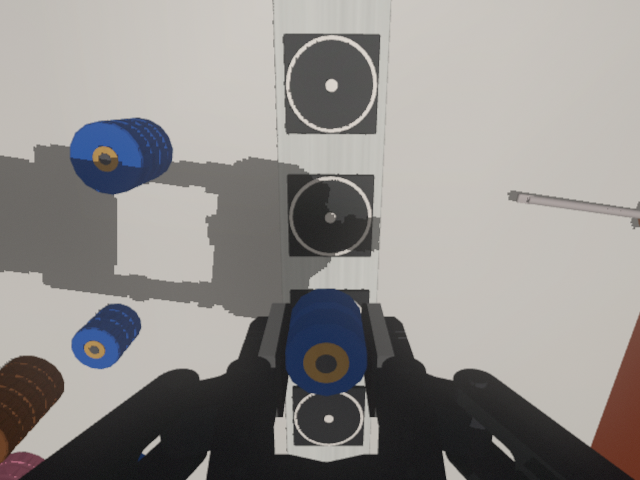

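Seats 4, 3 and 1 show at (331,85), (330,217) and (328,418). The held drum's brass is at (326,363).

```bash
cat >> h.py <<'E'
S={4:[.592,.131],3:[.605,.0415],2:[.618,-.0475],1:[.631,-.137]}
def held(h,zg):
    "offset (tool axes) of the held drum's axis from the TCP; zg = TCP height over its underside"
    st=sense(); p=get_image("wrist"); R=Ro.from_euler("xyz",st["eef_rot"]).as_matrix()
    T=np.array(p["T_tool_cam"]); z=zg-h   # tool z of its top
    c=T[:3,:3].T@(np.array([0,0,z])-T[:3,3]); u=np.array(p["intrinsics"])@c; uv=u[:2]/u[2]
    A=brass(p,uv,24); d=T[:3,:3]@np.linalg.solve(np.array(p["intrinsics"]),[*A,1.]); q=T[:3,3]+d*(z-T[2,3])/d[2]
    print("held",A.round(),uv.round(),(q*1000).round(1)); return q
E
python3 - <<'E'
from h import *
q=held(.028,.002); st=sense(); print(go(st,[*S[4],.07],1.715))
E
```

```text
held [326. 362.] [328. 363.] [  0.4  -0.8 -26. ]
(array([0.365, 0.016, 0.377]), array([0.001, 0.001, 0.002]))
```

send_rows --motion '[0.073,0.003,0.04,0,0,0.001,0.073,0.003,0.04,0,0,0.001,0.073,0.003,0.06,0,0,0,0.073,0.003,0.06,0,0,0,0.06,0.003,0.06,0,0,0,0,0,0.06,0,0,0,0,0,0.04,0,0,0,0,0,0,0,0,0]'

```text
clock: 6.73
eef_pos: [0.5852, 0.1412, 0.0729]
eef_rot: [3.139, 0.002, 1.724]
force: [-0.7, 0.1, -0.4]
gripper_width: 0.0266
```

```bash
python3 - <<'E'
from h import *
st=sense(); print(st["eef_pos"],st["eef_rot"]); print(go(st,[*S[4],.017],1.715))
E
```

```text
[0.58521402 0.14117119 0.07294086] [3.13863381e+00 1.84708138e-03 1.72420554e+00]
(array([-0.044,  0.02 ,  0.224]), array([0.001, 0.001, 0.003]))
```

send_rows --motion '[-0.02,0.009,0.03,0,0,0.001,-0.012,0.005,0.03,0,0,0.001,-0.008,0.004,0.03,0,0,0.001,0,0,0.025,0,0,0,0,0,0.02,0,0,0,0,0,0,0,0,0,0,0,0,0,0,0]'

```text
clock: 7.32
eef_pos: [0.5928, 0.1304, 0.0379]
eef_rot: [3.136, 0.002, 1.713]
force: [0.7, -0.6, -1.0]
gripper_width: 0.0261
```

```bash
python3 - <<'E'
from h import *
st=sense(); print(st["eef_pos"],st["eef_rot"]); print(go(st,[*S[4],.017],1.715))
E
```

```text
[0.59284179 0.1303631  0.03793206] [3.13628989e+00 1.95310282e-03 1.71283289e+00]
(array([ 0.003, -0.003,  0.084]), array([ 0.002,  0.001, -0.001]))
```

send_rows --motion '[0.001,-0.001,0.015,0.001,0,0,0.001,-0.001,0.015,0.001,0.001,0,0.001,0,0.015,0,0,0,0,0,0.012,0,0,0,0,0,0.012,0,0,0,0,0,0.006,0,0,0,0,0,0.003,0,0,0,0,0,0,0,0,0]'

```text
clock: 7.98
eef_pos: [0.5933, 0.131, 0.0174]
eef_rot: [3.141, -0.002, 1.712]
force: [-0.5, -0.1, -1.0]
gripper_width: 0.0265
```

send_rows --motion '[0,-0.003,0.003,0,0,0,0,-0.001,0.003,0,0,0,0,0,0.002,0,0,0,0,0,0,0,0,0]'

```text
clock: 8.32
eef_pos: [0.5926, 0.1311, 0.0163]
eef_rot: [3.141, -0.002, 1.713]
force: [0.3, -0.1, -1.2]
gripper_width: 0.027
```

send_rows --motion '[0,0,0.004,0,0,0,0,0,0.004,0,0,0,0,0,0,0,0,0]'

```text
clock: 8.57
eef_pos: [0.593, 0.1312, 0.0164]
eef_rot: [3.14, -0.002, 1.713]
force: [-0.2, -0.1, -1.4]
gripper_width: 0.0269
```

send_rows --motion '[0,0,0.006,0,0,0,0,0,0.006,0,0,0]'

```text
clock: 8.73
eef_pos: [0.5935, 0.1313, 0.016]
eef_rot: [3.141, -0.001, 1.713]
force: [-5.0, -0.9, 13.9]
gripper_width: 0.0266
```

Contact (14 N). Release by opening partly, checking the width.

send_rows --motion '[0,0,-0.004,0,0,0,0,0,0,0,0,0]'

```text
clock: 8.9
eef_pos: [0.5941, 0.1313, 0.0176]
eef_rot: [3.139, -0.001, 1.713]
force: [0.7, 0.1, -0.6]
gripper_width: 0.0266
```

send_rows --motion '[0,0,0,0,0,0,0,0,0,0,0,0,0,0,0,0,0,0,0,0,0,0,0,0]' --fingers 0.1

```text
clock: 9.23
eef_pos: [0.5941, 0.1313, 0.0165]
eef_rot: [3.139, -0.002, 1.713]
force: [0.5, 0.4, 0.1]
gripper_width: 0.0468
```

send_rows --motion '[0,0,-0.02,0,0,0,0,0,-0.05,0,0,0,0,0,-0.1,0,0,0,0,0,-0.1,0,0,0,0,0,-0.1,0,0,0,0,0,-0.02,0,0,0,0,0,0,0,0,0]'

```text
clock: 9.82
eef_pos: [0.5925, 0.1309, 0.1197]
eef_rot: [-3.14, -0.002, 1.713]
force: [0.1, 0.5, -0.1]
gripper_width: 0.0471
```

```bash
python3 - <<'E'
from h import *
X=look(.042,S[4]); st=sense(); print(st["eef_pos"],st["eef_rot"]); 
X=np.array([.449,-.0765]); p=get_image("wrist"); t=get_image("top"); A=brass(t,(319,270)); print(onplane(t,A,.04))
rows(st,[.4455,-.075,.16],1.715,9)
E
```

```text
[[0.5932 0.1315]
 [0.5931 0.1315]] [328. 253.]
[0.59199926 0.13082617 0.11814237] [-3.13890232e+00 -1.53891771e-03  1.71265699e+00]
[ 0.44896662 -0.07749886]
9 [[-0.081,-0.077,-0.019,0,0,-0.0],[-0.081,-0.077,-0.019,0,0,-0.0],[-0.081,-0.077,-0.019,0,0,-0.0],[-0.081,-0.077,-0.019,0,0,-0.0],[-0.081,-0.077,-0.019,0,0,-0.0],[-0.081,-0.077,-0.019,0,0,-0.0],[-0.081,-0.078,-0.019,0,0,-0.0],[-0.081,-0.078,-0.019,0,0,-0.0],[-0.081,-0.078,-0.019,0,0,-0.0]]
```

send_rows --motion '[-0.06,-0.06,-0.03,0,0,0,-0.09,-0.09,-0.03,0,0,0,-0.1,-0.09,-0.03,0,0,0,-0.1,-0.09,-0.03,0,0,0,-0.1,-0.09,-0.03,0,0,0,-0.1,-0.09,0,0,0,0,-0.09,-0.09,0,0,0,0,-0.05,-0.05,0,0,0,0,-0.02,-0.02,0,0,0,0,0,0,0,0,0,0]' --fingers 1

```text
clock: 10.85
eef_pos: [0.4327, -0.0739, 0.1401]
eef_rot: [-3.105, -0.009, 1.717]
force: [0.5, -0.0, 1.2]
gripper_width: 0.0852
```

```bash
python3 - <<'E'
from h import *
X=look(.04,[.4455,-.075],2,16); X=look(.04,X,2); st=sense(); print(st["eef_pos"],st["eef_rot"]); print(go(st,[*X,.08],1.715))
E
```

```text
[[ 0.4457 -0.0771]
 [ 0.4456 -0.0771]] [352. 252.]
[[ 0.4456 -0.0771]
 [ 0.4457 -0.0771]] [349. 252.]
[ 0.43521037 -0.07257276  0.14111821] [-3.10789252 -0.00844381  1.7200773 ]
(array([-0.026,  0.047,  0.243]), array([-0.011, -0.003,  0.002]))
```

send_rows --motion '[-0.01,0.02,0.03,-0.004,-0.001,0.001,-0.01,0.015,0.03,-0.004,-0.001,0.001,-0.006,0.012,0.04,-0.003,-0.001,0,0,0,0.05,0,0,0,0,0,0.05,0,0,0,0,0,0.02,0,0,0,0,0,0,0,0,0,0,0,0,0,0,0]'

```text
clock: 11.72
eef_pos: [0.4573, -0.0706, 0.085]
eef_rot: [3.132, 0.002, 1.727]
force: [-0.2, -1.2, 0.1]
gripper_width: 0.0857
```

```bash
python3 - <<'E'
from h import *
X=look(.04,[.4457,-.077],2); st=sense(); print(st["eef_pos"],st["eef_rot"]); print(go(st,[*X,.006],1.715))
E
```

```text
[[ 0.4457 -0.0771]
 [ 0.4457 -0.0771]] [301. 285.]
[ 0.45745746 -0.07091282  0.08542946] [3.13075661e+00 2.61528945e-03 1.72640895e+00]
(array([-0.016, -0.054,  0.317]), array([0.003, 0.001, 0.004]))
```

send_rows --motion '[-0.006,-0.022,0.01,0.001,0,0.001,-0.006,-0.018,0.02,0.001,0,0.001,-0.004,-0.014,0.03,0.001,0,0.001,0,0,0.04,0,0,0.001,0,0,0.04,0,0,0,0,0,0.04,0,0,0,0,0,0.03,0,0,0,0,0,0.02,0,0,0,0,0,0,0,0,0,0,0,0,0,0,0]'

```text
clock: 12.65
eef_pos: [0.444, -0.0784, 0.0229]
eef_rot: [3.139, 0.003, 1.711]
force: [-0.8, -0.2, 0.4]
gripper_width: 0.0858
```

```bash
python3 - <<'E'
from h import *
st=sense(); print(st["eef_pos"],st["eef_rot"]); print(go(st,[.4457,-.0771,.006],1.715))
E
```

```text
[ 0.44398671 -0.07839708  0.02287063] [3.13927337 0.00334914 1.71099605]
(array([0.004, 0.007, 0.067]), array([ 0.001,  0.001, -0.001]))
```

send_rows --motion '[0.002,0.004,0.02,0,0,0,0.002,0.003,0.02,0,0,0,0,0,0.015,0,0,0,0,0,0.008,0,0,0,0,0,0,0,0,0]'

```text
clock: 13.07
eef_pos: [0.4471, -0.0773, 0.0063]
eef_rot: [3.137, 0.004, 1.711]
force: [0.2, -0.4, 0.4]
gripper_width: 0.0857
```

send_rows --motion '[0,0,0,0,0,0,0,0,0,0,0,0,0,0,0,0,0,0,0,0,0,0,0,0,0,0,0,0,0,0,0,0,0,0,0,0,0,0,0,0,0,0]' --fingers -1

```text
clock: 13.65
eef_pos: [0.448, -0.0775, 0.0071]
eef_rot: [3.135, 0.005, 1.711]
force: [-0.4, 0.2, -0.4]
gripper_width: 0.035
```

```bash
python3 - <<'E'
from h import *
st=sense(); print(st["eef_pos"],st["eef_rot"]); held(.04,st["eef_pos"][2])
E
```

```text
[ 0.44800635 -0.07749767  0.00713966] [3.13515202 0.00510765 1.71132629]
held [326. 376.] [328. 376.] [  0.1  -0.7 -32.9]
```

send_rows --motion '[0,0,-0.04,0,0,0,0,0,-0.1,0,0,0,0,0,-0.1,0,0,0,0.03,0.05,-0.1,0,0,0,0.05,0.09,-0.05,0,0,0,0.05,0.09,0,0,0,0,0.05,0.09,0,0,0,0,0.05,0.09,0,0,0,0,0.05,0.09,0,0,0,0,0.04,0.08,0,0,0,0,0.03,0.05,0,0,0,0,0.01,0.02,0,0,0,0]'

```text
clock: 14.7
eef_pos: [0.5984, 0.0403, 0.1161]
eef_rot: [3.136, 0.002, 1.708]
force: [0.0, -0.3, -0.1]
gripper_width: 0.0349
```

send_rows --motion '[0,0,0,0,0,0,0,0,0,0,0,0]'

```text
clock: 14.87
eef_pos: [0.5989, 0.041, 0.1168]
eef_rot: [3.135, 0.003, 1.71]
force: [-0.2, -0.1, -0.7]
gripper_width: 0.035
```

```bash
python3 - <<'E'
from h import *
st=sense(); print(st["eef_pos"],st["eef_rot"]); held(.04,.0068); print(go(st,[*S[3],.0218],1.715)); look(.042,[.593,.1315],1)
E
```

```text
[0.5988817  0.04101485 0.1167605 ] [3.13546422e+00 2.80158483e-03 1.70974829e+00]
held [326. 376.] [328. 377.] [  0.4  -0.6 -33.2]
(array([-0.   ,  0.022,  0.38 ]), array([ 0.002,  0.001, -0.002]))
[[0.5932 0.1316]] [341.  81.]
```

send_rows --motion '[0,0.008,0.03,0.001,0,0,0,0.008,0.05,0.001,0,-0.001,0,0.006,0.06,0,0,-0.001,0,0,0.06,0,0,0,0,0,0.06,0,0,0,0,0,0.04,0,0,0,0,0,0.03,0,0,0,0,0,0.01,0,0,0,0,0,0,0,0,0,0,0,0,0,0,0]'

```text
clock: 15.8
eef_pos: [0.598, 0.0364, 0.0213]
eef_rot: [-3.132, 0.002, 1.71]
force: [-1.1, 0.4, -0.6]
gripper_width: 0.0351
```

```bash
python3 - <<'E'
from h import *
st=sense(); print(st["eef_pos"],st["eef_rot"]); print(go(st,[*S[3],.0208],1.715))
E
```

```text
[0.59802245 0.03639642 0.02128957] [-3.13156254e+00  2.37605814e-03  1.71030769e+00]
(array([0.016, 0.03 , 0.002]), array([-0.003,  0.001, -0.001]))
```

send_rows --motion '[0,0,-0.03,-0.001,0,0,0.004,0.008,0,-0.001,0.001,0,0.004,0.008,0,-0.001,0,0,0.004,0.008,0,0,0,0,0.004,0.006,0,0,0,0,0,0,0,0,0,0,0,0,0,0,0,0]'

```text
clock: 16.38
eef_pos: [0.6098, 0.0422, 0.0344]
eef_rot: [3.132, 0.0, 1.711]
force: [-0.4, 0.2, -0.4]
gripper_width: 0.0355
```

```bash
python3 - <<'E'
from h import *
st=sense(); print(st["eef_pos"],st["eef_rot"]); print(go(st,[*S[3],.0208],1.715))
E
```

```text
[0.6097836  0.04223233 0.03438749] [3.13212569e+00 1.05811876e-04 1.71070633e+00]
(array([-0.   , -0.02 ,  0.054]), array([ 0.003,  0.   , -0.001]))
```

send_rows --motion '[0,-0.007,0,0.001,0,0,0,-0.006,0.01,0,0,0,0,-0.003,0.015,0,0,0,0,0,0.012,0,0,0,0,0,0.008,0,0,0,0,0,0,0,0,0,0,0,0,0,0,0]'

```text
clock: 16.97
eef_pos: [0.6044, 0.0416, 0.021]
eef_rot: [3.138, -0.0, 1.711]
force: [0.8, 0.2, -0.9]
gripper_width: 0.0352
```

```bash
python3 - <<'E'
from h import *
st=sense(); print(st["eef_pos"],st["eef_rot"],st["force"]); print(go(st,[*S[3],.0208],1.715))
E
```

```text
[0.60439901 0.04164269 0.02100288] [ 3.13767247e+00 -1.03632421e-04  1.71082435e+00] [ 0.80875872  0.22066366 -0.91797667]
(array([-0.001,  0.002,  0.001]), array([ 0.001, -0.   , -0.001]))
```

Positioned. Press down gently until contact.

send_rows --motion '[0,0.001,0.006,0,0,0,0,0,0.006,0,0,0,0,0,0.004,0,0,0]'

```text
clock: 17.22
eef_pos: [0.6047, 0.0417, 0.0209]
eef_rot: [3.14, -0.0, 1.711]
force: [-0.1, -0.4, 2.6]
gripper_width: 0.0351
```

send_rows --motion '[0,0,0,0,0,0,0,0,0,0,0,0,0,0,0,0,0,0,0,0,0,0,0,0]' --fingers 0.3

```text
clock: 17.55
eef_pos: [0.606, 0.0417, 0.0217]
eef_rot: [3.138, 0.0, 1.711]
force: [-0.4, -0.2, 0.8]
gripper_width: 0.0556
```

send_rows --motion '[0,0,-0.02,0,0,0,0,0,-0.05,0,0,0,0,0,-0.08,0,0,0,0,0,-0.1,0,0,0,0,0,-0.1,0,0,0,0,0,-0.05,0,0,0,0,0,-0.01,0,0,0,0,0,0,0,0,0]'

```text
clock: 18.22
eef_pos: [0.6049, 0.0416, 0.1319]
eef_rot: [3.139, -0.0, 1.711]
force: [-0.1, 0.0, -0.7]
gripper_width: 0.0555
```

```bash
python3 - <<'E'
from h import *
look(.054,S[3]); st=sense(); print(st["eef_pos"],st["eef_rot"]); print(go(st,[.4635,.068,.16],1.715))
E
```

```text
[[0.6038 0.0421]
 [0.6038 0.0421]] [325. 253.]
[0.60417306 0.04158472 0.13046462] [ 3.14110137e+00 -5.20984883e-04  1.71077752e+00]
(array([ 0.183, -0.542, -0.118]), array([ 0.   , -0.   , -0.001]))
```

send_rows --motion '[0.01,-0.03,-0.03,0,0,0,0.02,-0.06,-0.03,0,0,0,0.025,-0.08,-0.02,0,0,0,0.025,-0.08,0,0,0,0,0.025,-0.08,0,0,0,0,0.025,-0.08,0,0,0,0,0.02,-0.05,0,0,0,0,0.015,-0.03,0,0,0,0,0.01,-0.02,0,0,0,0,0,0,0,0,0,0,0,0,0,0,0,0]' --fingers 1

```text
clock: 19.23
eef_pos: [0.4527, 0.0682, 0.1422]
eef_rot: [-3.117, -0.003, 1.71]
force: [0.0, -0.7, -0.6]
gripper_width: 0.0855
```

```bash
python3 - <<'E'
from h import *
X=look(.054,[.4635,.068],1,16); X=look(.054,X,2); st=sense(); print(st["eef_pos"],st["eef_rot"]); print(go(st,[*X,.1],1.715))
E
```

```text
[[0.4634 0.0681]] [349. 251.]
[[0.4634 0.0681]
 [0.4634 0.0681]] [348. 251.]
[0.45365612 0.06803284 0.14243682] [-3.11748792 -0.00342187  1.70977661]
(array([-0.006,  0.043,  0.169]), array([-0.008, -0.001, -0.002]))
```

send_rows --motion '[-0.001,0.012,0.03,-0.003,0,0,-0.001,0.01,0.04,-0.003,0,0,0,0.006,0.05,-0.001,0,0,0,0,0.05,0,0,0,0,0,0.03,0,0,0,0,0,0.01,0,0,0,0,0,0,0,0,0]'

```text
clock: 19.97
eef_pos: [0.4688, 0.0678, 0.0898]
eef_rot: [3.134, -0.002, 1.708]
force: [-0.3, 0.7, -0.6]
gripper_width: 0.0852
```

```bash
python3 - <<'E'
from h import *
X=look(.054,[.4634,.068],1); st=sense(); print(st["eef_pos"],st["eef_rot"]); print(go(st,[*X,.016],1.715))
E
```

```text
[[0.4633 0.0681]] [315. 283.]
[0.46896693 0.06774866 0.09016485] [ 3.13352701e+00 -2.23255085e-03  1.70775974e+00]
(array([ 0.004, -0.025,  0.296]), array([ 0.003, -0.001, -0.002]))
```

send_rows --motion '[0.001,-0.008,0.01,0.001,0,0,0.001,-0.007,0.03,0,0,-0.001,0.001,-0.005,0.05,0,0,0,0,0,0.06,0,0,0,0,0,0.06,0,0,0,0,0,0.04,0,0,0,0,0,0.02,0,0,0,0,0,0.01,0,0,0,0,0,0,0,0,0]'

```text
clock: 20.77
eef_pos: [0.4682, 0.0683, 0.0197]
eef_rot: [3.128, -0.001, 1.712]
force: [-0.6, 0.1, 0.5]
gripper_width: 0.0854
```

```bash
python3 - <<'E'
from h import *
st=sense(); print(st["eef_pos"],st["eef_rot"]); print(go(st,[.4633,.0681,.012],1.715))
E
```

```text
[0.46820007 0.06831572 0.01970824] [ 3.12750721e+00 -1.32729180e-03  1.71211747e+00]
(array([ 0.002, -0.02 ,  0.031]), array([ 0.004, -0.   , -0.001]))
```

send_rows --motion '[0.001,-0.006,0.008,0.001,0,0,0.001,-0.006,0.01,0.001,0,0,0,-0.004,0.008,0.001,0,0,0,-0.002,0.004,0,0,0,0,0,0,0,0,0,0,0,0,0,0,0]'

```text
clock: 21.27
eef_pos: [0.4655, 0.0684, 0.0136]
eef_rot: [3.133, -0.001, 1.712]
force: [0.1, 0.1, 0.3]
gripper_width: 0.0857
```

```bash
python3 - <<'E'
from h import *
st=sense(); print(st["eef_pos"],st["eef_rot"]); print(go(st,[.4633,.0681,.012],1.715))
E
```

```text
[0.4655176  0.06836178 0.01358806] [ 3.13330661e+00 -9.28677524e-04  1.71222894e+00]
(array([ 0.   , -0.009,  0.006]), array([ 0.003, -0.   , -0.001]))
```

send_rows --motion '[0,-0.004,0,0.001,0,0,0,-0.003,0,0.001,0,0,0,0,0,0,0,0,0,0,0,0,0,0]'

```text
clock: 21.6
eef_pos: [0.4642, 0.0681, 0.0142]
eef_rot: [3.139, -0.001, 1.712]
force: [0.3, 0.2, 0.1]
gripper_width: 0.0855
```

send_rows --motion '[0,0,0,0,0,0,0,0,0,0,0,0,0,0,0,0,0,0,0,0,0,0,0,0,0,0,0,0,0,0,0,0,0,0,0,0,0,0,0,0,0,0]' --fingers -1 --force 50

```text
clock: 22.18
eef_pos: [0.4645, 0.0681, 0.0145]
eef_rot: [3.138, -0.001, 1.712]
force: [0.5, -0.2, 0.7]
gripper_width: 0.0427
```

```bash
python3 - <<'E'
from h import *
st=sense(); print(st["eef_pos"],st["eef_rot"]); held(.054,st["eef_pos"][2]); print(go(st,[*S[2],.14],1.715))
E
```

```text
[0.46453727 0.06811989 0.01453013] [ 3.13849839e+00 -7.64212724e-04  1.71223537e+00]
held [327. 390.] [328. 390.] [  0.   -0.5 -39.5]
(array([-0.544,  0.544, -0.501]), array([ 0.001, -0.   , -0.001]))
```

send_rows --motion '[0,0,-0.04,0,0,0,0,0,-0.1,0,0,0,-0.03,0.03,-0.1,0,0,0,-0.06,0.06,-0.1,0,0,0,-0.08,0.08,-0.08,0,0,0,-0.08,0.08,-0.03,0,0,0,-0.08,0.08,0,0,0,0,-0.08,0.08,0,0,0,0,-0.06,0.06,0,0,0,0,-0.04,0.04,0,0,0,0,-0.02,0.02,0,0,0,0,0,0,0,0,0,0]'

```text
clock: 23.23
eef_pos: [0.6135, -0.0498, 0.1335]
eef_rot: [-3.135, 0.0, 1.715]
force: [0.1, 0.5, -1.8]
gripper_width: 0.0431
```

```bash
python3 - <<'E'
from h import *
st=sense(); print(st["eef_pos"],st["eef_rot"]); held(.054,.0143); print(go(st,[*S[2],.04],1.715))
E
```

```text
[ 0.61353077 -0.04976411  0.13345816] [-3.13481159e+00  3.00095714e-06  1.71462945e+00]
held [327. 390.] [328. 391.] [  0.3  -0.4 -39.7]
(array([0.006, 0.022, 0.374]), array([-0.002,  0.   , -0.   ]))
```

send_rows --motion '[0.002,0.006,0.02,0,0,0,0.002,0.005,0.04,0,0,0,0.001,0.004,0.06,0,0,0,0,0,0.06,0,0,0,0,0,0.06,0,0,0,0,0,0.04,0,0,0,0,0,0.02,0,0,0,0,0,0,0,0,0,0,0,0,0,0,0]'

```text
clock: 24.03
eef_pos: [0.6058, -0.04, 0.0494]
eef_rot: [-3.122, -0.006, 1.721]
force: [-1.0, 0.1, -1.1]
gripper_width: 0.0433
```

```bash
python3 - <<'E'
from h import *
st=sense(); print(st["eef_pos"],st["eef_rot"]); print(go(st,[*S[2],.0283],1.715))
E
```

```text
[ 0.60576367 -0.0399803   0.04940814] [-3.12160402 -0.00587776  1.72070787]
(array([-0.038,  0.046,  0.083]), array([-0.006, -0.002,  0.002]))
```

send_rows --motion '[-0.01,0.01,0,-0.001,0,0.001,-0.01,0.01,0,-0.001,0,0.001,-0.008,0.008,0.005,-0.001,0,0,-0.006,0.004,0.005,-0.001,0,0,0,0,0,0,0,0,0,0,0,0,0,0]'

```text
clock: 24.53
eef_pos: [0.6189, -0.0485, 0.0501]
eef_rot: [3.141, -0.004, 1.714]
force: [-0.0, -0.1, -2.0]
gripper_width: 0.0429
```

```bash
python3 - <<'E'
from h import *
st=sense(); print(st["eef_pos"],st["eef_rot"]); print(go(st,[*S[2],.0283],1.715))
E
```

```text
[ 0.61893394 -0.04848322  0.05009653] [ 3.1412254  -0.00372384  1.71373461]
(array([ 0.004, -0.003,  0.087]), array([ 0.   , -0.001, -0.   ]))
```

Good. Slow descent.

send_rows --motion '[0.002,-0.002,0.012,0,-0.001,0,0.001,-0.001,0.015,0,0,0,0,0,0.015,0,0,0,0,0,0.015,0,0,0,0,0,0.012,0,0,0,0,0,0.006,0,0,0,0,0,0,0,0,0,0,0,0,0,0,0]'

```text
clock: 25.2
eef_pos: [0.6175, -0.0477, 0.029]
eef_rot: [-3.141, -0.001, 1.714]
force: [-0.9, -0.4, -1.5]
gripper_width: 0.0427
```

```bash
python3 - <<'E'
from h import *
st=sense(); print(st["eef_pos"],st["eef_rot"],st["force"]); print(go(st,[*S[2],.0283],1.715))
E
```

```text
[ 0.61754013 -0.04769949  0.02900707] [-3.14110718e+00 -5.97625897e-04  1.71359565e+00] [-0.87949405 -0.44729098 -1.48721418]
(array([0.001, 0.002, 0.003]), array([-0., -0., -0.]))
```

send_rows --motion '[0,0.001,0.006,0,0,0,0,0,0.006,0,0,0,0,0,0.004,0,0,0]'

```text
clock: 25.45
eef_pos: [0.6181, -0.0478, 0.0286]
eef_rot: [-3.14, -0.001, 1.714]
force: [-1.3, -0.2, -0.3]
gripper_width: 0.0428
```

send_rows --motion '[0,0,0.006,0,0,0,0,0,0.006,0,0,0]'

```text
clock: 25.62
eef_pos: [0.6181, -0.0478, 0.0286]
eef_rot: [-3.138, -0.001, 1.714]
force: [-4.3, -0.6, 8.6]
gripper_width: 0.043
```

Contact; release and rise. Opening to 65 mm.

send_rows --motion '[0,0,-0.002,0,0,0,0,0,0,0,0,0]'

```text
clock: 25.78
eef_pos: [0.6189, -0.0479, 0.0299]
eef_rot: [-3.14, -0.0, 1.714]
force: [-0.2, 1.0, -1.0]
gripper_width: 0.0431
```

send_rows --motion '[0,0,0,0,0,0,0,0,0,0,0,0,0,0,0,0,0,0,0,0,0,0,0,0]' --fingers 0.6

```text
clock: 26.12
eef_pos: [0.6203, -0.0481, 0.03]
eef_rot: [3.14, 0.0, 1.714]
force: [-0.0, 0.1, -0.4]
gripper_width: 0.0683
```

send_rows --motion '[0,0,-0.02,0,0,0,0,0,-0.05,0,0,0,0,0,-0.08,0,0,0,0,0,-0.1,0,0,0,0,0,-0.1,0,0,0,0,0,-0.05,0,0,0,0,0,-0.02,0,0,0,0,0,0,0,0,0]'

```text
clock: 26.78
eef_pos: [0.6201, -0.0481, 0.1439]
eef_rot: [3.14, 0.0, 1.714]
force: [-0.9, 0.0, -0.3]
gripper_width: 0.0682
```

```bash
python3 - <<'E'
from h import *
look(.068,S[2]); st=sense(); print(st["eef_pos"],st["eef_rot"]); print(go(st,[.459,-.238,.18],1.715))
E
```

```text
[[ 0.6182 -0.0479]
 [ 0.6182 -0.0478]] [324. 254.]
[ 0.6190199  -0.04789433  0.14194907] [-3.14051898e+00 -4.09187177e-04  1.71400477e+00]
(array([-0.661, -0.742, -0.152]), array([-0., -0., -0.]))
```

send_rows --motion '[-0.03,-0.03,-0.05,0,0,0,-0.06,-0.07,-0.05,0,0,0,-0.08,-0.09,-0.03,0,0,0,-0.08,-0.09,0,0,0,0,-0.08,-0.09,0,0,0,0,-0.08,-0.09,0,0,0,0,-0.08,-0.09,0,0,0,0,-0.06,-0.06,0,0,0,0,-0.04,-0.04,0,0,0,0,-0.02,-0.02,0,0,0,0,0,0,0,0,0,0,0,0,0,0,0,0]' --fingers 1

```text
clock: 27.88
eef_pos: [0.4581, -0.224, 0.1589]
eef_rot: [-3.114, -0.017, 1.717]
force: [0.4, 0.0, 0.1]
gripper_width: 0.0856
```

```bash
python3 - <<'E'
from h import *
X=look(.07,[.459,-.238],1,18); X=look(.07,X,1,16); st=sense(); p=get_image("wrist"); cv2.imwrite("pics/w4.png",p["img"][:,:,::-1]); print(st["eef_pos"],st["eef_rot"]); print(go(st,[*X,.12],1.715))
E
```

```text
[[ 0.4573 -0.2381]] [326. 272.]
[[ 0.4572 -0.2381]] [326. 272.]
[ 0.45867251 -0.2235496   0.15918605] [-3.11416595 -0.01689696  1.71824585]
(array([-0.059, -0.01 ,  0.156]), array([-0.009, -0.005,  0.001]))
```

View pics/w4.png

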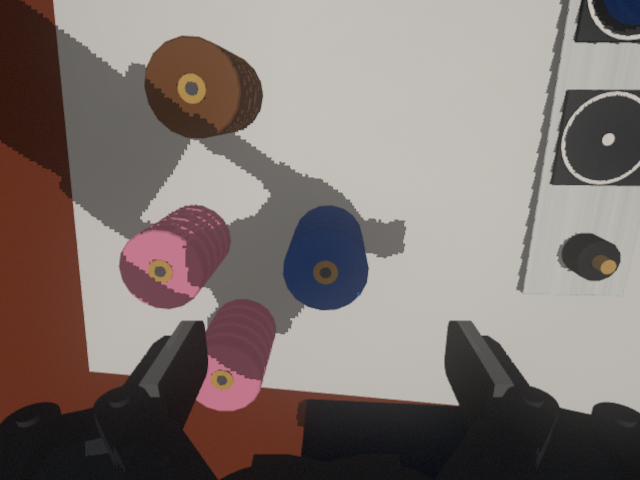

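Ins_70's brass is at (326,272). The pinks are at (160,271) and (222,380), brown at (192,88). I check the left finger's clearance to the pinks.

```bash
python3 - <<'E'
from h import *
st=sense(); p=get_image("wrist"); R=Ro.from_euler("xyz",[np.pi,0,1.715]).as_matrix()
for uv in [(326,272),(160,271),(222,380),(192,88)]:
    x=onplane(p,uv,.07,st); d=R.T@np.array([*(x-[.4573,-.2381]),0]); print(x.round(4),(d*1000).round())
E
```

```text
[ 0.4582 -0.2382] [-0.  1.  0.]
[ 0.3583 -0.2535] [  -1. -100.   -0.]
[ 0.4015 -0.3249] [-78. -68.  -0.]
[ 0.3724 -0.1457] [104. -71.  -0.]
```

send_rows --motion '[-0.015,-0.004,0,-0.002,-0.001,0,-0.015,-0.004,0.01,-0.002,-0.001,0,-0.01,-0.004,0.02,-0.001,-0.001,0,-0.005,0,0.02,-0.001,-0.001,0,0,0,0.01,0,0,0,0,0,0,0,0,0,0,0,0,0,0,0]' --fingers 0.8

```text
clock: 28.67
eef_pos: [0.4595, -0.2344, 0.1431]
eef_rot: [-3.137, -0.002, 1.723]
force: [0.5, 0.2, 0.2]
gripper_width: 0.0768
```

```bash
python3 - <<'E'
from h import *
X=look(.07,[.4573,-.238],1,18); st=sense(); print(st["eef_pos"],st["eef_rot"],st["gripper_width"]); print(go(st,[*X,.024],1.715))
E
```

```text
[[ 0.4573 -0.2381]] [323. 263.]
[ 0.45940125 -0.23430592  0.14308331] [-3.13670971e+00 -1.99813544e-03  1.72338484e+00] 0.07711534186817866
(array([-0.015, -0.008,  0.476]), array([-0.002, -0.001,  0.003]))
```

send_rows --motion '[-0.006,-0.003,0.03,0,0,0.001,-0.005,-0.003,0.04,0,0,0.001,-0.003,-0.002,0.04,0,0,0.001,0,0,0.04,0,0,0,0,0,0.04,0,0,0,0,0,0.03,0,0,0,0,0,0.01,0,0,0,0,0,0,0,0,0,0,0,0,0,0,0]'

```text
clock: 29.47
eef_pos: [0.4563, -0.2377, 0.0777]
eef_rot: [-3.134, -0.004, 1.713]
force: [-0.0, -0.7, -0.3]
gripper_width: 0.0771
```

```bash
python3 - <<'E'
from h import *
X=look(.07,[.4573,-.238],1,18); st=sense(); print(st["eef_pos"],st["eef_rot"],st["gripper_width"]); print(go(st,[.4573,-.2381,.024],1.715))
E
```

```text
[[ 0.4573 -0.2381]] [330. 315.]
[ 0.45636548 -0.23772176  0.07778195] [-3.13430008 -0.00411305  1.71275233] 0.07688479556523818
(array([-0.003,  0.005,  0.215]), array([-0.002, -0.001, -0.001]))
```

send_rows --motion '[-0.001,0.001,0.02,-0.001,-0.001,0,-0.001,0.001,0.03,0,0,0,0,0.001,0.035,0,0,0,0,0,0.035,0,0,0,0,0,0.035,0,0,0,0,0,0.03,0,0,0,0,0,0.015,0,0,0,0,0,0.005,0,0,0,0,0,0,0,0,0]'

```text
clock: 30.27
eef_pos: [0.4582, -0.2388, 0.022]
eef_rot: [-3.14, 0.001, 1.713]
force: [-0.6, -0.1, 0.6]
gripper_width: 0.077
```

```bash
python3 - <<'E'
from h import *
X=look(.07,[.4573,-.238],1,24); st=sense(); print(st["eef_pos"],st["eef_rot"],st["force"]); print(go(st,[.4573,-.2381,.022],1.715))
E
```

```text
[[ 0.4574 -0.2383]] [325. 409.]
[ 0.45821932 -0.23875204  0.02215545] [-3.13982915e+00  1.12808666e-03  1.71302645e+00] [-0.05111961 -0.24795834  0.01426768]
(array([ 0.003, -0.003,  0.001]), array([-0.001,  0.   , -0.001]))
```

Well aligned; close.

send_rows --motion '[0.001,-0.002,0,0,0,0,0,0,0,0,0,0,0,0,0,0,0,0,0,0,0,0,0,0,0,0,0,0,0,0,0,0,0,0,0,0]' --fingers -1 --force 60

```text
clock: 30.82
eef_pos: [0.458, -0.2388, 0.0229]
eef_rot: [-3.141, 0.002, 1.713]
force: [-0.7, -0.7, -3.3]
gripper_width: 0.0509
```

```bash
python3 - <<'E'
from h import *
st=sense(); print(st["eef_pos"],st["eef_rot"]); held(.07,st["eef_pos"][2]); print(go(st,[*S[1],.16],1.715))
E
```

```text
[ 0.45795331 -0.23876668  0.02289635] [-3.14089009e+00  2.04364857e-03  1.71297367e+00]
held [327. 406.] [328. 408.] [  0.6  -0.3 -47.1]
(array([ 0.304,  0.742, -0.55 ]), array([-0.   ,  0.001, -0.001]))
```

send_rows --motion '[0,0,-0.04,0,0,0,0,0,-0.08,0,0,0,0,0,-0.1,0,0,0,0.01,0.03,-0.1,0,0,0,0.025,0.06,-0.1,0,0,0,0.035,0.085,-0.07,0,0,0,0.035,0.085,-0.03,0,0,0,0.035,0.085,0,0,0,0,0.035,0.085,0,0,0,0,0.035,0.085,0,0,0,0,0.03,0.07,0,0,0,0,0.02,0.05,0,0,0,0]'

```text
clock: 31.87
eef_pos: [0.6067, -0.1472, 0.1639]
eef_rot: [-3.138, -0.002, 1.708]
force: [-0.1, -0.8, -2.4]
gripper_width: 0.0509
```

send_rows --motion '[0.01,0.03,0,0,0,0,0.005,0.02,0,0,0,0,0,0,0,0,0,0,0,0,0,0,0,0]'

```text
clock: 32.2
eef_pos: [0.6204, -0.1396, 0.1649]
eef_rot: [-3.138, -0.002, 1.711]
force: [-0.3, -0.2, -3.2]
gripper_width: 0.051
```

```bash
python3 - <<'E'
from h import *
st=sense(); print(st["eef_pos"],st["eef_rot"],st["gripper_width"]); held(.07,.0228); print(go(st,[*S[1],.05],1.715)); look(.068,S[2],1)
E
```

```text
[ 0.62041563 -0.13955682  0.16487543] [-3.13805411e+00 -2.25326526e-03  1.71107972e+00] 0.050961081962948726
held [327. 406.] [328. 408.] [  0.7  -0.3 -47.2]
(array([0.003, 0.045, 0.459]), array([-0.001, -0.001, -0.001]))
[[ 0.6182 -0.0477]] [348.  82.]
```

send_rows --motion '[0.001,0.012,0.01,0,0,0,0.001,0.012,0.02,0,0,0,0.001,0.01,0.04,0,0,0,0,0.004,0.05,0,0,0,0,0,0.06,0,0,0,0,0,0.06,0,0,0,0,0,0.05,0,0,0,0,0,0.03,0,0,0,0,0,0.01,0,0,0,0,0,0,0,0,0,0,0,0,0,0,0]'

```text
clock: 33.22
eef_pos: [0.6254, -0.1392, 0.0705]
eef_rot: [-3.131, -0.005, 1.707]
force: [0.2, 0.6, -2.5]
gripper_width: 0.051
```

```bash
python3 - <<'E'
from h import *
st=sense(); print(st["eef_pos"],st["eef_rot"]); print(go(st,[*S[1],.0368],1.715))
E
```

```text
[ 0.6253709  -0.13920337  0.07046157] [-3.13089396 -0.00480871  1.70657276]
(array([0.005, 0.025, 0.134]), array([-0.003, -0.002, -0.003]))
```

send_rows --motion '[0.001,0.007,0.01,-0.001,-0.001,-0.001,0.001,0.006,0.02,-0.001,-0.001,-0.001,0.001,0.004,0.02,-0.001,0,-0.001,0,0,0.015,0,0,0,0,0,0.01,0,0,0,0,0,0,0,0,0,0,0,0,0,0,0]'

```text
clock: 33.8
eef_pos: [0.6329, -0.1384, 0.0534]
eef_rot: [3.135, 0.005, 1.717]
force: [0.4, 0.1, -2.7]
gripper_width: 0.0508
```

```bash
python3 - <<'E'
from h import *
st=sense(); print(st["eef_pos"],st["eef_rot"]); print(go(st,[*S[1],.0368],1.715))
E
```

```text
[ 0.63291555 -0.13841648  0.05339334] [3.13546915 0.00500059 1.71739542]
(array([ 0.007, -0.007,  0.066]), array([0.002, 0.002, 0.001]))
```

send_rows --motion '[0.002,-0.002,0.01,0.001,0.001,0,0.002,-0.002,0.012,0,0,0,0.001,-0.002,0.012,0,0,0,0,0,0.012,0,0,0,0,0,0.006,0,0,0,0,0,0,0,0,0,0,0,0,0,0,0]'

```text
clock: 34.38
eef_pos: [0.6312, -0.1375, 0.0392]
eef_rot: [3.139, 0.002, 1.717]
force: [-0.8, -0.7, -3.2]
gripper_width: 0.0508
```

```bash
python3 - <<'E'
from h import *
st=sense(); print(st["eef_pos"],st["eef_rot"],st["force"]); print(go(st,[*S[1],.0368],1.715))
E
```

```text
[ 0.63123891 -0.13746289  0.03923473] [3.13865387e+00 1.63980073e-03 1.71724278e+00] [-0.79431637 -0.7003496  -3.18507468]
(array([ 0.002, -0.001,  0.01 ]), array([0.001, 0.001, 0.001]))
```

send_rows --motion '[0.001,0,0.006,0,0,0,0,0,0.006,0,0,0,0,0,0.005,0,0,0,0,0,0,0,0,0]'

```text
clock: 34.72
eef_pos: [0.6318, -0.1373, 0.0374]
eef_rot: [3.139, 0.002, 1.717]
force: [-0.3, -0.2, -3.6]
gripper_width: 0.0509
```

send_rows --motion '[0,-0.001,0.006,0,0,0,0,0,0.006,0,0,0]'

```text
clock: 34.88
eef_pos: [0.6323, -0.1375, 0.0369]
eef_rot: [3.138, 0.002, 1.717]
force: [-5.2, 1.8, 10.6]
gripper_width: 0.051
```

send_rows --motion '[0,0,-0.002,0,0,0,0,0,0,0,0,0]'

```text
clock: 35.05
eef_pos: [0.6329, -0.1377, 0.0378]
eef_rot: [3.137, 0.003, 1.717]
force: [0.5, -0.2, -3.2]
gripper_width: 0.0508
```

send_rows --motion '[0,0,0,0,0,0,0,0,0,0,0,0,0,0,0,0,0,0,0,0,0,0,0,0,0,0,0,0,0,0]' --fingers 1

```text
clock: 35.47
eef_pos: [0.6347, -0.1383, 0.0384]
eef_rot: [3.133, 0.004, 1.717]
force: [0.5, 0.5, -0.4]
gripper_width: 0.0854
```

send_rows --motion '[0,0,-0.02,0,0,0,0,0,-0.05,0,0,0,0,0,-0.08,0,0,0,0,0,-0.1,0,0,0,0,0,-0.1,0,0,0,0,0,-0.08,0,0,0,0,0,-0.05,0,0,0,0,0,0,0,0,0]'

```text
clock: 36.13
eef_pos: [0.6332, -0.1378, 0.1679]
eef_rot: [3.133, 0.004, 1.717]
force: [0.9, 0.2, 0.4]
gripper_width: 0.085
```

```bash
python3 - <<'E'
from h import *
look(.084,S[1],1,18); look(.068,S[2],1)
st=sense(); p=get_image("wrist"); cv2.imwrite("pics/w5.png",p["img"][:,:,::-1]); t=get_image("scene"); cv2.imwrite("pics/s5.png",t["img"][:,:,::-1]); print(st["eef_pos"])
E
```

```text
[[ 0.6321 -0.137 ]] [324. 248.]
[[ 0.6182 -0.0477]] [323.  82.]
[ 0.63164502 -0.13736548  0.16478595]
```

View pics/w5.png

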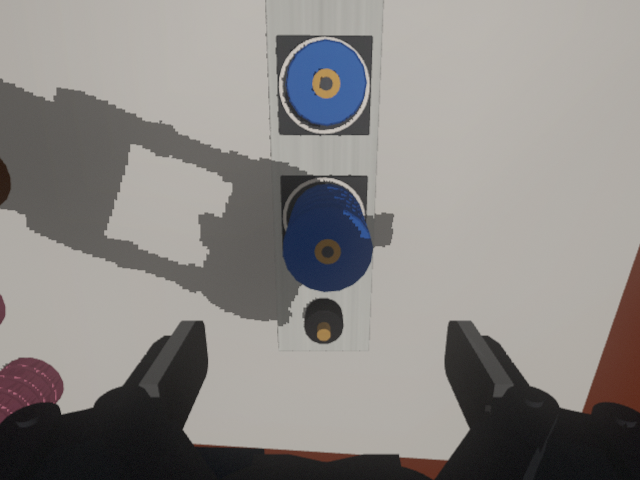

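View pics/s5.png

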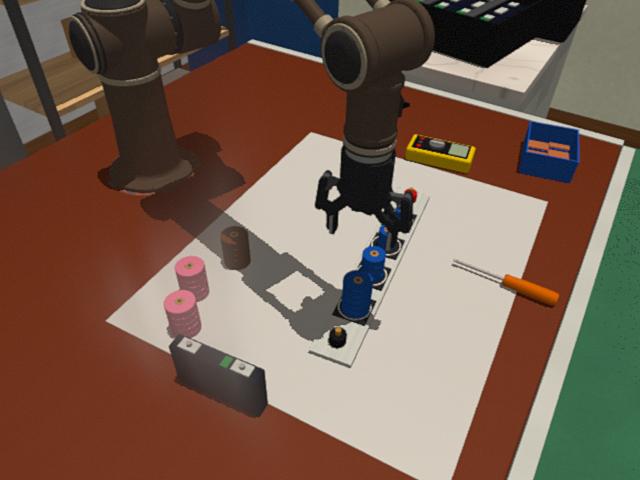

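The wrist view shows ins_54 (326,84) and ins_70 (327,251) inside their rings. In the scene view all four stand in rising order towards the black post, and the cell is in place. I withdraw for a last check from above.

send_rows --motion '[0,0,-0.05,0,0,0,0,-0.05,-0.08,0,0,0,0,-0.08,-0.06,0,0,0,0,-0.1,0,0,0,0,0,-0.1,0,0,0,0,0,-0.1,0,0,0,0,0,-0.1,0,0,0,0,0,-0.08,0,0,0,0,0,-0.05,0,0,0,0,0,-0.02,0,0,0,0,0,0,0,0,0,0,0,0,0,0,0,0]'

```text
clock: 37.33
eef_pos: [0.4465, -0.1589, 0.2021]
eef_rot: [-3.116, -0.014, 1.718]
force: [-0.3, 0.5, 0.5]
gripper_width: 0.086
```

```bash
python3 - <<'E'
from h import *
t=get_image("top"); cv2.imwrite("pics/t6.png",cv2.resize(t["img"][130:330,100:540,::-1],None,fx=1.8,fy=1.8,interpolation=cv2.INTER_CUBIC))
T={1:(.084,[.6339,-.1378]),2:(.068,[.6212,-.0481]),3:(.054,[.6082,.0412]),4:(.042,[.595,.1305])}
for k,(h,X) in T.items():
    A=brass(t,proj(t,[*X,h])); print(k,((onplane(t,A,h)-X)*1000).round(1))
E
```

```text
1 [2.3 3.5]
2 [0.2 0.2]
3 [-1.1  1. ]
4 [1.7 1.1]
```

View pics/t6.png

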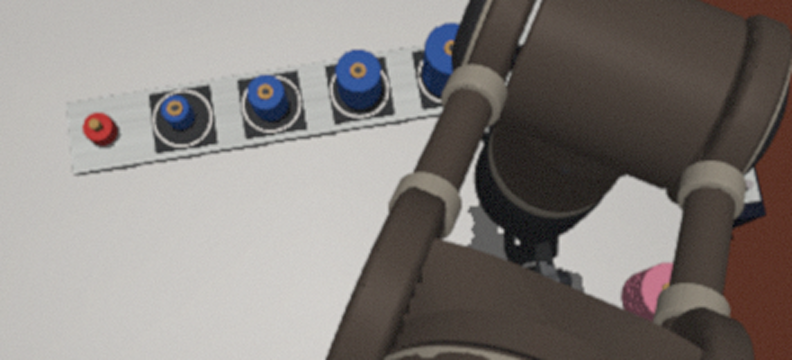

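The crop shows ins_28 beside the red post, then ins_40, ins_54 and ins_70, each standing inside its ring. The seat 1 figure is unreliable because the arm partly hides that drum.

```bash
python3 -c "
from bench import *
print(sign_off())"
```

```text
the job is handed in; nothing more can be done
None
```

All four blue insulators stand upright on the seats and the job is handed in. ins_28 is on seat 4 beside the red post, ins_40 on seat 3, ins_54 on seat 2 and ins_70 on seat 1 beside the black post. Each was lowered to contact and then released, and the clock read about 37 s of the 96 s at the last check.

- **Centring:** the wrist camera put each drum within about 1.5 mm of its seat centre. The last top view gave 0.3 to 2 mm for seats 2, 3 and 4. For seat 1 it gave about 4 mm, but the arm partly hid that drum, so I relied on the wrist view there (about 1 mm).
- **Seat positions:** the top and scene cameras disagreed by about 4 mm on the seats. I used values between them, guided by the wrist camera.
- **Contact forces:** the highest force I read was about 14 N: once setting down ins_28, and 13 N when the fingertips touched the bench before that first grasp.
- **Left alone:** the scene picture taken after the last placement shows the cell, the pink drums and the brown drum unmoved.

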